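Free the ratchet and lower the grow lamp

ROBOT

A 6-joint arm with a two-finger parallel gripper is mounted at the origin on the work surface. World frame = base frame: x ahead of the robot, y to its left, z up, the work surface at z = 0. Lengths are in m, angles in rad, forces in N, time in s.
With the tool pointing down it reaches from about 0.35 to 0.975 m from the base axis. Payload 4.9 kg.
Tool frame: the origin (TCP) lies on the mounting face of the last link; the fingertips stand 173 mm ahead of it and the grasp point (between the pads) lies 155 mm ahead of it; x points along the fingers, z is the direction in which the jaws open and shut, and the axes are right-handed (so a half turn about x gives the same grasp; the last joint's range is limited). The gripper opens to 85 mm and grips with 20 to 120 N. Pads are 22 mm wide; open, the fingers measure 114 mm over their backs; the gripper's body (76 mm by 85 mm) begins 54 mm behind the grasp point. The pads swing forward as they close: fully open they stand 13 mm farther back than shut.
Start: joints at [1.226, 0.053, 1.613, -0, 1.476, -0.119], TCP at [0.14, 0.609, 0.405] pointing down, gripper open.
Joint ranges: [-3.01, 3.01], [-1.01, 2.22], [0.06, 2.58], [-1.02, 4.17], [0.09, 2.62], [-3.14, 3.14]. Speed limits (rad/s): [2.57, 2.57, 3.14, 3.14, 3.14, 3.14].

INTERFACE

Orientations are given as a rotation vector (axis times angle).
In Python, from station import get_obs, get_image, get_calibration, finish_job, look_for, masks_of, tip_of gives the robot as it stands.
- The arm moves only by the tool carry_out, never from a script. Its argument "increments" is a list of rows, each a list of 3 entries, a list of its own where there are three numbers: the turn, a rotation vector about the world's x, y, z in units of 0.1 rad (1.0 is 0.1 rad), then the shift along the world's x, y, z in units of 20 mm (1.0 is 20 mm), then the opening, from 0 (shut) to 1 (fully open). A call has 1 to 8 rows; each row shifts and turns the pose as measured when the row begins; what a row does not reach is not made up. A row lasts 1/10 s, in which the tool goes at most 50 mm and 8.59 degrees, less where a joint would pass 70% of its speed; a pose out of reach is approached as far as the arm can. A call with a number of a shift or a turn outside -1 to 1 is refused whole. A call with a gripper value outside its range is refused whole. The fingers move at their own pace and stop on an object; "squeeze" is the grip in N (left out, the last holds). Time passes only in rows, so rows that do not move let the fingers close. It gives the time, the measured TCP pose, the force and the opening at its end, in the units of the state.
- get_obs(): the state, without advancing time (a new reading comes with each control period).
- get_image(name): name is "scene" or "side" or "wrist"; returns (picture, depth): 400x640x3 uint8, blue, green, red; 400x640 float32, m along the optical axis (not along the pixel's ray), 0 where there is no reading.
- get_calibration(name): a dict with "fx", "fy", "cx", "cy" (pixels), "k1" (the pictures are not rectified: a ray, as slopes to the right and down, at radius r is drawn at 1 + k1 r^2 times it, then the intrinsics apply), "position" and "orientation" of the camera in the world. Camera axes: x right, y down, z forward; pixel columns grow to the right and rows downward; lengths in m; the calibration is good to about 2 mm. A picture is of the moment at which its call begins: read the wrist's pose just before it. get_calibration takes no time and is no camera call; for the wrist camera it gives the pose at the moment of the call.
- finish_job(): hands the job in, once; it reports no verdict.
Trained networks look in the newest picture that a camera, given by its name, has taken for a name from the list of things; names that differ only in an ending like _2 or _b are one class to them, and where a whole thing is asked for, a point or a joint stands for the part that bears it (a point fixed in the world has none). Each returns a list of dicts, best first, with "p" (0 to 1); they miss things now and then, are a little off and sometimes report something else, mostly with a low value. They report only what shows in the picture. A call takes as long as a camera call.
- look_for(camera, query): "centre" ([column, row] in pixels, amid what is visible of it).
- masks_of(camera, query): "region" (400x640 bool, what is visible of it) and "centre" ([column, row] in pixels, amid what is visible of it).
- tip_of(camera, query): "centre" ([column, row] in pixels: a listed point, or the origin of a listed thing).
The state is a dict: "t": time; "q": joint angles; "dq": joint speeds; "effort": joint torques, N m; "tool_pos": TCP position; "tool_rot": TCP orientation; "contact_force": force on the tool from outside, world axes, zero at the start; "wrist_torque": the same for the moment, N m; "opening": finger opening in m.
Only numpy, scipy, OpenCV 4.12 (cv2) and the standard library are available. Lean on these libraries where they do the work, as an engineer would, in place of code of your own. Each camera call takes 0.05 s, during which the arm holds its last target.

TASK

Lower the raised grow lamp over the rack of culture tubes, using fingertip pushes only: first press the rubber pad on the pawl's tail down until its hook is right out of the ratchet teeth, then push the lamp arm down past the teeth until it lies level on its stop. Lift nothing, leave the tube rack, the jar and the dropper bottle standing where they are, and finish clear of everything.

Things in the scene. Friction and masses are not known exactly. Their poses are not given: they have to be found in the camera images.
- stand: Fixed lamp stand: base plate 230 x 110 x 12 mm, one grey upright plate 187 mm high on its local +y side carrying the hinge, the pawl and a stop pin beneath the arm. Origin on the work surface straight under the lamp hinge; x: the horizontal way the lamp arm points out from the hinge (the robot's left, +y, within 0.4 rad), y: along the hinge, z: up.
- hinge (a point): Hinge axis of the lamp arm, 160 mm above the work surface, at stand x = 0, y = 0.
- lamp_end (a point): Point on top of the lamp panel where it is best pushed: on its centre line, 25 mm in from the free end. It lies 185 mm along the arm from the hinge and 10 mm above the arm's centre line, and moves with the arm; with the lamp fully down it is 170 mm above the work surface. The lamp is a flat aluminium panel 130 x 95 x 16 mm on an arm that reaches 210 mm from the hinge; its top is bare and flat at this point (small cooling ribs only near the hinge).
- pawl_pad (a point): Centre of the top face of the black rubber press pad, 34 x 40 x 6 mm, at the end of the steel pawl's tail: 150 mm from the lamp hinge on the side away from the lamp (stand x = -0.150, y = 0), 119 mm above the work surface when engaged and about 86 mm when fully pressed. Moves with the pawl.
- pawl (a joint): Angle of the pawl, a bell-crank that pivots at stand x = -0.054, height 96 mm. 0 = its hook lies over the teeth of the ratchet sector and the arm cannot go down; 0.35 rad = pad fully down, hook swung out; the hook is clear of the teeth from about 0.22. No spring: a friction pivot (about 2 N on the pad) holds it wherever it is left, so it stays free after the press.
- lamp_arm (a joint): Angle through which the lamp arm has been lowered. 0 = raised 0.70 rad above level, 0.7 rad = level, on its stop. It starts between 0 and 0.11. A stiff friction hinge holds it wherever it is left (about 3 to 5 N at the lamp end pushes it down). With the pawl engaged it has a little play and then locks at about 0.15.
- tube_rack: Loose blue rack of eight glass tubes, 124 x 64 mm, 116 mm high, 0.6 kg, standing on the surface under the lamp. Origin at the centre of its underside, x along its length. The lowered lamp clears the tubes by about 30 mm. Leave alone.
- culture_jar: Loose glass culture jar with white lid, 62 mm across, 80 mm high, origin at the centre of its underside; stands about 130 mm beyond the pawl pad, as seen from the robot. Leave alone.
- dropper_bottle: Loose amber bottle, 36 mm across, 85 mm high, origin at the centre of its underside; stands about 130 mm from the stand on the robot's side. Leave alone.

How it is judged:
By the outcome, as a careful person would: the job done as asked, in the order asked, and still so for the second after the job is handed in, with the robot touching nothing.
It also fails if it takes over 43 s, if anything falls off the work surface, if the arm or the gripper's body presses on something with over 40 N, if the wrist force passes 120 N, or if a joint passes its speed limit or range.

## Working session

There is one attempt and no reset: what is moved stays moved. The work goes in short steps, Python scripts to look and compute and a tool call to move; the robot and the scene stay as the last step left them, time stands still between calls to the robot, and variables do not carry over. Pictures are saved under pics/ and viewed, and the job is handed in when it is done.

Besides the shell and the picture viewer there is one more tool, called after ">>>" as name(argument=value, ...) on one line, values as JSON. carry_out: Moves the arm, as the interface text tells. Shifts and turns lie within -1 to 1; 1 stands for 20 mm of shift or 0.1 rad of turn. Its arguments: {"type":"object","properties":{"increments":{"type":"array","items":{"type":"array"}},"squeeze":{"type":"number"}},"required":["increments"]}

```bash
ls; mkdir -p pics
cat > h.py <<'E'
import numpy as np, cv2
from station import *
from scipy.spatial.transform import Rotation as R
def world(cam,px,d,cal=None):
    c=cal or get_calibration(cam)
    K=np.array([[c['fx'],0,c['cx']],[0,c['fy'],c['cy']],[0,0,1]],float)
    p=cv2.undistortPoints(np.array([[px]],float),K,np.array([c['k1'],0,0,0,0],float))[0,0]
    o=np.array(c['orientation'],float)
    M=o if o.shape==(3,3) else R.from_rotvec(o).as_matrix()
    return np.array(c['position'])+M@(np.array([p[0],p[1],1])*d)
def dep(D,px,r=2):
    u,v=int(round(px[0])),int(round(px[1])); w=D[max(0,v-r):v+r+1,max(0,u-r):u+r+1]; w=w[w>0]
    return float(np.median(w)) if w.size else 0
E
python3 - <<'E'
from h import *
print(get_obs()); 
for c in ("scene","side"):
    cal=get_calibration(c); print(c,cal)
    im,D=get_image(c); cv2.imwrite(f"pics/{c}0.png",im); np.save(f"{c}0.npy",D)
    for n in ("pawl_pad","lamp_end","hinge","stand"):
        for r in tip_of(c,n)[:2]:
            print(c,n,round(r['p'],2),np.round(r['centre'],1),np.round(world(c,r['centre'],dep(D,r['centre']),cal),3))
    for n in ("tube_rack","culture_jar","dropper_bottle"):
        for r in look_for(c,n)[:1]:
            print(c,n,round(r['p'],2),np.round(r['centre'],1),np.round(world(c,r['centre'],dep(D,r['centre']),cal),3))
print(get_obs()['t'])
E
```

```text
pics
{'t': 0.0, 'q': array([ 1.22600415e+00,  5.33575235e-02,  1.61429000e+00, -2.98684233e-05,
        1.47600011e+00, -1.18949701e-01]), 'dq': array([-1.33502568e-03, -4.85182259e-04,  7.30829493e-04, -3.44734448e-04,
        1.65991228e-03, -9.38100338e-05]), 'effort': array([-8.29201838e-06, -3.93682659e+01, -3.70175886e+01, -2.11135298e-04,
        7.07313055e-03,  2.38023617e-06]), 'tool_pos': array([0.13983555, 0.60888109, 0.40346463]), 'tool_rot': array([-1.04242551,  1.30938055,  1.04057704]), 'contact_force': array([-0.11264   , -0.30951801,  0.04272717]), 'wrist_torque': array([-0.03402554,  0.03748637,  0.00510462]), 'opening': 0.08559543895068428}
scene {'fx': 496.3265584039634, 'fy': 496.3265584039634, 'cx': 324.7002785306689, 'cy': 192.12559525901966, 'k1': 0.00867358761688884, 'position': array([1.35670758, 0.54237753, 0.82382419]), 'orientation': array([-1.1636561 , -2.16943423,  1.161257  ])}
scene pawl_pad 0.94 [263.3 195.5] [ 0.611 -0.173  0.119]
scene pawl_pad 0.73 [387.5 154.5] [0.52  0.12  0.283]
scene lamp_end 0.96 [384.4 154.2] [0.513 0.108 0.276]
scene hinge
[... 268 characters left out ...]
{'fx': 480.261917204131, 'fy': 480.261917204131, 'cx': 328.08719730617645, 'cy': 202.2502944258943, 'k1': -0.003599584819006606, 'position': array([ 0.01295207, -0.54460623,  0.67987606]), 'orientation': array([-1.9790046 ,  0.86290972, -0.47035657])}
side pawl_pad 0.72 [402.7 260.2] [ 0.618 -0.16   0.118]
side pawl_pad 0.61 [333.4 342.8] [ 0.454 -0.135  0.013]
side lamp_end 0.59 [258.6 156.1] [0.517 0.113 0.28 ]
side hinge 0.7 [329.  228.1] [ 0.536 -0.049  0.181]
side stand 0.81 [326.3 290.2] [ 0.523 -0.053  0.042]
side tube_rack 0.86 [252.7 255.5] [0.473 0.107 0.073]
side culture_jar 0.97 [401.6 246.1] [ 0.702 -0.101  0.076]
side dropper_bottle 0.45 [399.3 266.1] [ 0.6   -0.165  0.119]
0.8
```

View pics/scene0.png

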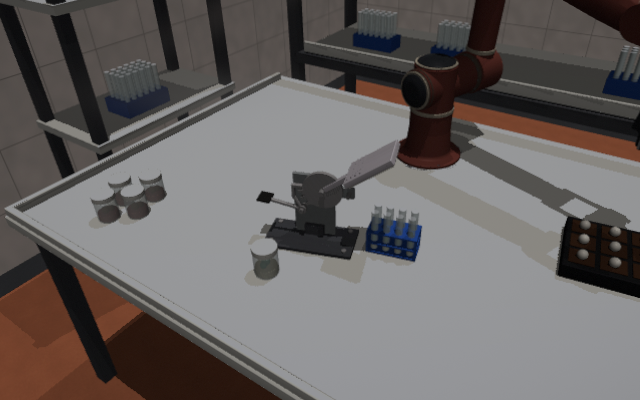

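View pics/side0.png

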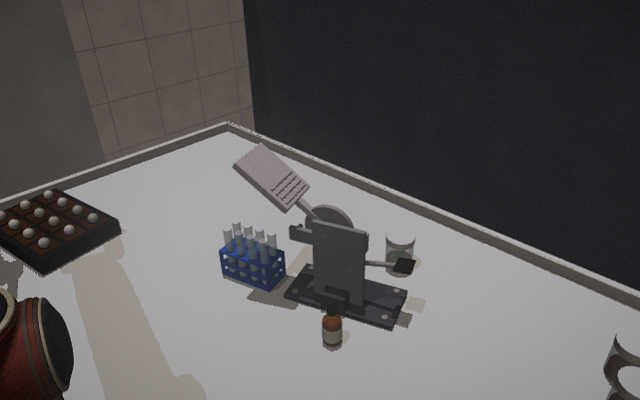

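The pad is at scene (265,196) and side (403,265), and the lamp panel is raised. The jar stands beyond the pad, and the bottle is on the robot's side at side (332,330). Next I refine the pad and lamp positions from masks.

Run:
```python
from h import *
print(R.from_rotvec(get_obs()['tool_rot']).as_matrix().round(3))
for c in ("scene","side"):
    cal=get_calibration(c); im,D=get_image(c)
    def pts(reg): 
        v,u=np.nonzero(reg&(D>0)); return np.array([world(c,(a,b),D[b,a],cal) for a,b in zip(u,v)])
    # dark pixels near pad
    p=np.array([0.613,-.166,.119])
    reg=np.zeros((400,640),bool)
    u,v=((265,196) if c=="scene" else (403,265)); reg[v-14:v+15,u-20:u+21]=True
    P=pts(reg&(im.max(2)<50)); P=P[(abs(P[:,2]-.118)<.008)]
    print(c,"pad",len(P),P.mean(0).round(3),P.min(0).round(3),P.max(0).round(3))
    for n in ("stand","tube_rack","dropper_bottle","culture_jar","lamp_arm","pawl"):
        for r in masks_of(c,n)[:1]:
            Q=pts(r['region']); 
            if len(Q): print(c,n,round(r['p'],2),len(Q),np.percentile(Q,2,0).round(3),np.percentile(Q,98,0).round(3),np.median(Q,0).round(3))
    # points in stand frame
    allP=pts(np.ones((400,640),bool)); h=np.array([.5625,-.025]); d=np.array([-.336,.942]); y=np.array([-.942,-.336])
    L=np.c_[(allP[:,:2]-h)@d,(allP[:,:2]-h)@y,allP[:,2]]
    S=L[(abs(L[:,0])<.3)&(abs(L[:,1])<.1)&(L[:,2]>.14)&(L[:,2]<.4)]
    for a in np.arange(-.1,.2,.02):
        s=S[(S[:,0]>=a)&(S[:,0]<a+.02)]
        if len(s)>3: print(round(a,2),len(s),s[:,1].min().round(3),s[:,1].max().round(3),np.percentile(s[:,2],97).round(3))
```

```text
[[ 0.    -0.975  0.224]
 [ 0.     0.224  0.975]
 [-1.    -0.     0.   ]]
scene pad 126 [ 0.611 -0.168  0.118] [ 0.589 -0.191  0.113] [ 0.635 -0.148  0.123]
scene stand 0.82 6706 [ 0.481 -0.17  -0.001] [0.632 0.13  0.284] [ 0.563 -0.029  0.096]
scene tube_rack 0.57 2340 [0.458 0.08  0.   ] [0.531 0.195 0.115] [0.506 0.137 0.061]
scene culture_jar 0.97 986 [ 0.701 -0.105  0.003] [ 0.756 -0.051  0.081] [ 0.739 -0.068  0.061]
scene lamp_arm 0.92 2558 [ 0.465 -0.077  0.11 ] [0.58  0.139 0.287] [0.556 0.023 0.208]
scene pawl 0.92 369 [ 0.564 -0.186  0.09 ] [ 0.628 -0.071  0.165] [ 0.591 -0.123  0.116]
-0.1 15 0.001 0.028 0.185
-0.08 161 -0.004 0.03 0.185
-0.06 148 -0.005 0.033 0.187
-0.04 175 -0.004 0.023 0.201
-0.02 196 -0.016 0.01 0.208
0.0 214 -0.016 0.009 0.208
0.02 190 -0.005 0.01 0.2
0.04 163 -0.043 0.045 0.215
0.06 257 -0.045 0.05 0.231
0.08 224 -0.047 0.05 0.245
0.1 228 -0.045 0.051 0.26
0.12 234 -0.045 0.049 0.274
0.14 250 -0.046 0.053 0.289
0.16 134 -0.044 0.049 0.29
side pad 254 [ 0.606 -0.171  0.119] [ 0.585 -0.191  0.114] [ 0.631 -0.151  0.123]
side stand 0.8 11113 [ 0.472 -0.174  0.007] [0.631 0.114 0.284] [ 0.542 -0.046  0.12 ]
side tube_rack 0.61 3436 [ 0.445  0.065 -0.001] [0.577 0.238 0.117] [0.475 0.114 0.063]
side culture_jar 0.97 891 [ 0.694 -0.112  0.006] [ 0.752 -0.056  0.082] [ 0.709 -0.088  0.075]
side lamp_arm 0.86 3515 [ 0.463 -0.061  0.161] [0.573 0.131 0.289] [0.527 0.058 0.24 ]
side pawl 0.93 415 [ 0.581 -0.188  0.102] [ 0.625 -0.102  0.148] [ 0.597 -0.161  0.119]
-0.1 86 0.003 0.034 0.187
-0.08 268 0.001 0.034 0.188
-0.06 294 -0.001 0.035 0.189
-0.04 392 -0.002 0.035 0.204
-0.02 402 -0.001 0.035 0.21
0.0 389 -0.0 0.035 0.208
0.02 281 -0.001 0.035 0.2
0.04 369 -0.039 0.053 0.219
0.06 563 -0.041 0.055 0.233
0.08 510 -0.041 0.055 0.248
0.1 513 -0.042 0.055 0.262
0.12 511 -0.041 0.056 0.276
0.14 498 -0.041 0.055 0.291
0.16 45 -0.037 0.054 0.291
```

>>> carry_out(increments=[[[0,0,-1],[0,-0.5,1],0],[[0,0,-1],[0,-0.5,1],0],[[0,0,-1],[0.5,-1,1],0],[[0,0,-1],[0.5,-1,1],0],[[0,0,-1],[0.5,-1,1],0],[[0,0,-1],[0.5,-1,0],0],[[0,0,-1],[0.5,-1,0],0],[[0,0,-1],[0.5,-1,0],0]])

```text
t: 2.3
tool_pos: [0.2, 0.4649, 0.5079]
tool_rot: [-0.403, 1.535, 0.408]
contact_force: [0.3, 0.2, 0.3]
opening: -0.0001
```

Run:
```python
from h import *
o=get_obs(); T=R.from_rotvec(o['tool_rot']).as_matrix(); c=get_calibration("wrist")
print(o['q'].round(3),T.round(3), T.T@(c['position']-o['tool_pos']))
```

```text
[ 1.017 -0.275  1.746  0.004  1.67   0.5  ] [[-0.003 -0.494  0.869]
 [ 0.002  0.869  0.494]
 [-1.     0.004 -0.001]] [ 0.03091085  0.08007391 -0.00052527]
```

>>> carry_out(increments=[[[0,0,-0.9],[0.6,-1,0],0],[[0,0,-0.8],[0.6,-1,0],0],[[0,0,0],[0.6,-1,0],0],[[0,0,0],[0.6,-1,0],0],[[0,0,0],[0.6,-1,0],0],[[0,0,0],[0.6,-1,0],0],[[0,0,0],[0.6,-1,0],0],[[0,0,0],[0.6,-1,0],0]])

```text
t: 3.1
tool_pos: [0.2979, 0.2975, 0.5096]
tool_rot: [-0.262, 1.552, 0.271]
contact_force: [0.9, -0.1, 0.1]
opening: 0.0001
```

>>> carry_out(increments=[[[0,0,0],[0.6,-1,0],0],[[0,0,0],[0.6,-1,0],0],[[0,0,0],[0.6,-1,0],0],[[0,0,0],[0.6,-1,0],0],[[0,0,0],[0.6,-1,0],0],[[0,0,0],[0.6,-1,0],0],[[0,0,0],[0.6,-1,0],0],[[0,0,0],[0.6,-1,0],0]])

```text
t: 3.9
tool_pos: [0.3958, 0.1298, 0.5112]
tool_rot: [-0.261, 1.547, 0.272]
contact_force: [0.9, 0.5, 0.1]
opening: 0.0004
```

>>> carry_out(increments=[[[0,0,0],[0.6,-1,0],0],[[0,0,0],[0.6,-1,0],0],[[0,0,0],[0.6,-1,0],0],[[0,0,0],[0.6,-1,0],0],[[0,0,0],[0.6,-1,0],0],[[0,0,0],[0.6,-1,0],0],[[0,0,0],[0.6,-1,0],0],[[0,0,0],[0.6,-1,0],0]])

```text
t: 4.7
tool_pos: [0.4942, -0.0378, 0.5126]
tool_rot: [-0.26, 1.543, 0.27]
contact_force: [0.2, 0.3, 0.1]
opening: -0.0002
```

>>> carry_out(increments=[[[0.5,0.2,0],[0.6,-1,0],0],[[0.5,0.2,0],[0.6,-1,0],0],[[0.5,0.2,0],[0.6,-1,0],0],[[0.4,0.1,0],[0.6,-1,0],0],[[0,0,0],[0.6,-1,0],0],[[0,0,0],[0.6,-1,0],0]])

```text
t: 5.3
tool_pos: [0.5684, -0.1634, 0.513]
tool_rot: [-0.096, 1.573, 0.433]
contact_force: [0.4, 0.0, 1.1]
opening: -0.0001
```

```bash
cat >> h.py <<'E'
def tip(o=None):
    o=o or get_obs(); T=R.from_rotvec(o['tool_rot']).as_matrix()
    return np.array(o['tool_pos'])+.173*T[:,0], T
def local(p,h=(.558,-.029)):
    d=np.array([-.336,.942]); y=np.array([-.942,-.336]); q=np.array(p[:2])-h
    return np.r_[q@d,q@y,p[2]].round(4)
E
python3 - <<'E'
from h import *
t,T=tip(); print(t,T.round(3)); print(np.array([.6105,-.174,.119])-t, get_obs()['q'].round(2))
E
```

```text
[ 0.55807904 -0.12808162  0.34399829] [[-0.06  -0.324  0.944]
 [ 0.204  0.922  0.329]
 [-0.977  0.213  0.011]]
[ 0.05242096 -0.04591838 -0.22499829] [-0.43 -0.04  1.53  0.16  1.79 -0.75]
```

>>> carry_out(increments=[[[0,0,0],[0.9,-0.8,0],0],[[0,0,0],[0.9,-0.8,-0.5],0],[[0,0,0],[0.8,-0.7,-1],0],[[0,0,0],[0,0,-1],0],[[0,0,0],[0,0,-1],0],[[0,0,0],[0,0,-1],0],[[0,0,0],[0,0,-1],0],[[0,0,0],[0,0,-1],0]])

```text
t: 6.1
tool_pos: [0.6239, -0.2157, 0.3822]
tool_rot: [-0.097, 1.566, 0.425]
contact_force: [-0.3, 0.2, -0.4]
opening: -0.0001
```

>>> carry_out(increments=[[[0,0,0],[0,0,-1],0],[[0,0,0],[0,0,-1],0],[[0,0,0],[0,0,-1],0],[[0,0,0],[0,0,-0.3],0],[[0,0,0],[0,0,0],0]])

```text
t: 6.6
tool_pos: [0.623, -0.2153, 0.3096]
tool_rot: [-0.094, 1.571, 0.427]
contact_force: [-0.3, 1.2, -0.3]
opening: 0.0
```

Run:
```python
from h import *
o=get_obs();t,T=tip(o); print(t,local(t),o['contact_force']); print(np.array([.6105,-.174,.119])-t)
a,_=get_image("side");b,_=get_image("scene")
cv2.imwrite("pics/p1.png",np.hstack([cv2.resize(a[160:360,280:480],None,fx=2,fy=2),cv2.resize(b[100:300,180:380],None,fx=2,fy=2)]))
```

```text
[ 0.61322446 -0.18033753  0.14047896] [-0.1611 -0.0012  0.1405] [-0.27110638  1.22296926 -0.33706376]
[-0.00272446  0.00633753 -0.02147896]
```

View pics/p1.png

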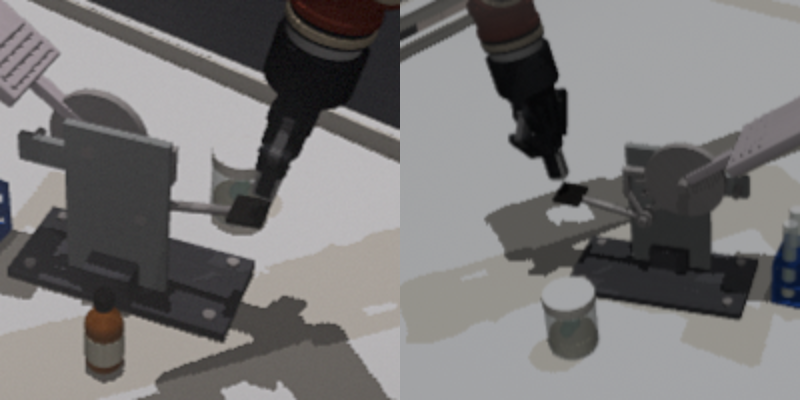

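Both views show the fingertip just above the pad (left panel about (262,190)), well clear of the plate. I now press.

>>> carry_out(increments=[[[0,0,0],[-0.1,0.3,-0.5],0],[[0,0,0],[0,0,-0.5],0],[[0,0,0],[0,0,-0.4],0],[[0,0,0],[0,0,-0.4],0],[[0,0,0],[0,0,-0.4],0]])

```text
t: 7.2
tool_pos: [0.6229, -0.2101, 0.2706]
tool_rot: [-0.103, 1.561, 0.42]
contact_force: [-0.3, -1.4, 1.8]
opening: 0.0001
```

>>> carry_out(increments=[[[0,0,0],[0,0,-0.2],0],[[0,0,0],[0,0,-0.1],0]])

```text
t: 7.4
tool_pos: [0.6228, -0.2102, 0.2629]
tool_rot: [-0.102, 1.562, 0.42]
contact_force: [-0.6, -1.6, 1.4]
opening: 0.0002
```

Run:
```python
from h import *
o=get_obs();t,T=tip(o); print(t,local(t),o['contact_force'])
```

```text
[ 0.61493666 -0.17636138  0.09345243] [-0.1579 -0.0041  0.0935] [-0.63074225 -1.58208592  1.39916174]
```

>>> carry_out(increments=[[[0,0,0],[0,0,-0.2],0],[[0,0,0],[0,0,-0.1],0]])

```text
t: 7.6
tool_pos: [0.6228, -0.21, 0.2564]
tool_rot: [-0.101, 1.562, 0.421]
contact_force: [-0.5, 0.3, 1.1]
opening: -0.0001
```

Run:
```python
from h import *
o=get_obs();t,T=tip(o); print(t,local(t),o['contact_force'])
a,_=get_image("side");b,_=get_image("scene")
cv2.imwrite("pics/p2.png",np.hstack([cv2.resize(a[160:360,280:480],None,fx=2,fy=2),cv2.resize(b[100:300,180:380],None,fx=2,fy=2)]))
```

```text
[ 0.61483254 -0.17601097  0.08693798] [-0.1576 -0.0041  0.0869] [-0.5109094   0.27782413  1.14533555]
```

View pics/p2.png

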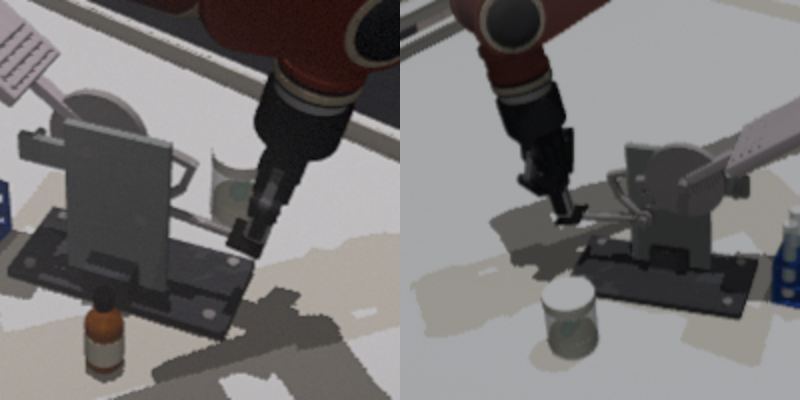

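The hook has swung out of the teeth (left panel about (185,170)), so the pad is fully pressed. Next I retreat upward and move over to the lamp.

>>> carry_out(increments=[[[0,0,0],[0,0,0.5],0],[[0,0,0],[0,0,1],0],[[0,0,0],[0,0,1],0],[[0,0,0],[0,0,1],0],[[0,0,0],[0,0,1],0],[[0,0,0],[0,0,1],0],[[0,0,0],[0,0,1],0],[[0,0,0],[0,0,1],0]])

```text
t: 8.5
tool_pos: [0.6203, -0.2082, 0.4114]
tool_rot: [-0.097, 1.569, 0.426]
contact_force: [1.5, 0.0, -0.5]
opening: 0.0001
```

>>> carry_out(increments=[[[0,0,0],[0,0,1],0],[[0,0,0],[0,0,1],0],[[0,0,0],[0,0,1],0],[[0,0,0],[0,0,1],0],[[0,0,0],[0,0,1],0],[[-0.5,-0.2,0],[-0.4,1,0.8],0],[[-0.5,-0.2,0],[-0.4,1,0],0],[[-0.5,-0.2,0],[-0.4,1,0],0]])

```text
t: 9.3
tool_pos: [0.5938, -0.1477, 0.5433]
tool_rot: [-0.229, 1.53, 0.291]
contact_force: [-0.3, 0.7, -0.3]
opening: 0.0003
```

>>> carry_out(increments=[[[-0.4,-0.1,0],[-0.4,1,0],0],[[0,0,0],[-0.4,1,0],0],[[0,0,0],[-0.4,1,0],0],[[0,0,0],[-0.4,1,0],0],[[0,0,0],[-0.4,1,0],0],[[0,0,0],[-0.4,1,0],0],[[0,0,0],[-0.4,1,0],0],[[0,0,0],[-0.4,1,0],0]])

```text
t: 10.1
tool_pos: [0.5229, 0.0202, 0.5515]
tool_rot: [-0.265, 1.519, 0.255]
contact_force: [0.3, -1.0, -0.8]
opening: 0.0
```

Run:
```python
from h import *
o=get_obs();t,T=tip(o); print(o['t'],t,local(t),T.round(3),o['contact_force'])
print((np.array([.514,.0935,.30])-t)/.02)
a,D=get_image("side");b,_=get_image("scene")
cv2.imwrite("pics/p3.png",np.hstack([cv2.resize(a[100:300,200:400],None,fx=2,fy=2),cv2.resize(b[50:250,250:450],None,fx=2,fy=2)]))
```

```text
10.1 [0.52910992 0.02018915 0.37860945] [0.056  0.0107 0.3786] [[ 0.036 -0.327  0.944]
 [-0.     0.945  0.327]
 [-0.999 -0.012  0.034]] [ 0.31823206 -1.00438771 -0.7784498 ]
[-0.75549602  3.66554244 -3.93047269]
```

View pics/p3.png

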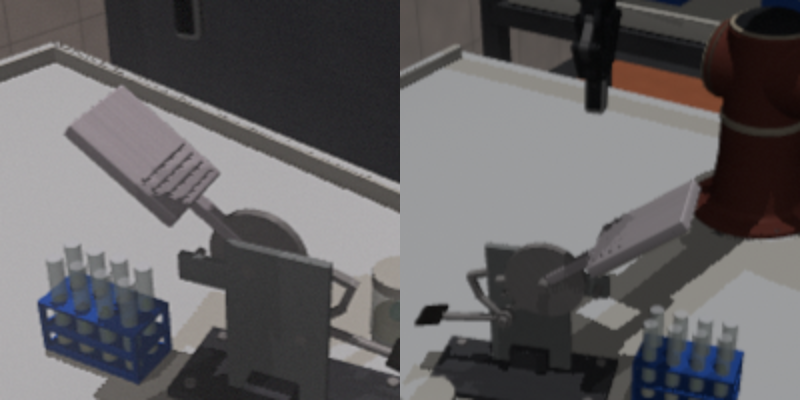

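The pawl stays out (right panel, hook at (478,290)) and the lamp is still raised. I move over the lamp end and go down.

>>> carry_out(increments=[[[0,0.3,0],[0,1,0],0],[[0,0,0],[-0.3,1,0],0],[[0,0,0],[-0.3,1,-0.7],0],[[0,0,0],[-0.2,0.7,-1],0],[[0,0,0],[0,0,-1],0],[[0,0,0],[0,0,-0.5],0]])

```text
t: 10.8
tool_pos: [0.5055, 0.0956, 0.4919]
tool_rot: [-0.265, 1.541, 0.259]
contact_force: [-0.1, 1.3, -0.0]
opening: 0.0001
```

Run:
```python
from h import *
o=get_obs();t,T=tip(o); print(o['t'],t,local(t),T[:,0].round(3),o['contact_force'])
```

```text
10.8 [0.50805107 0.09537545 0.31891812] [0.1339 0.0053 0.3189] [ 0.015 -0.002 -1.   ] [-0.06953624  1.2674654  -0.03714375]
```

>>> carry_out(increments=[[[0,0,0],[0,0,-0.6],0],[[0,0,0],[0,0,-0.6],0],[[0,0,0],[0,0,-0.4],0],[[0,0,0],[-0.12,0.33,-0.5],0],[[0,0,0],[-0.12,0.33,-0.5],0]])

```text
t: 11.3
tool_pos: [0.5014, 0.1072, 0.4392]
tool_rot: [-0.263, 1.538, 0.254]
contact_force: [-2.8, -0.5, 5.5]
opening: -0.0002
```

Run:
```python
from h import *
o=get_obs();t,T=tip(o); print(o['t'],t,local(t),T[:,0].round(3),o['contact_force'])
a,D=get_image("side");b,_=get_image("scene")
cv2.imwrite("pics/p4.png",np.hstack([cv2.resize(a[100:300,200:400],None,fx=2,fy=2),cv2.resize(b[50:250,250:450],None,fx=2,fy=2)]))
```

```text
11.3 [0.50456003 0.10671895 0.26624027] [0.1458 0.0047 0.2662] [ 0.018 -0.003 -1.   ] [-2.83261503 -0.45169124  5.52394749]
```

View pics/p4.png

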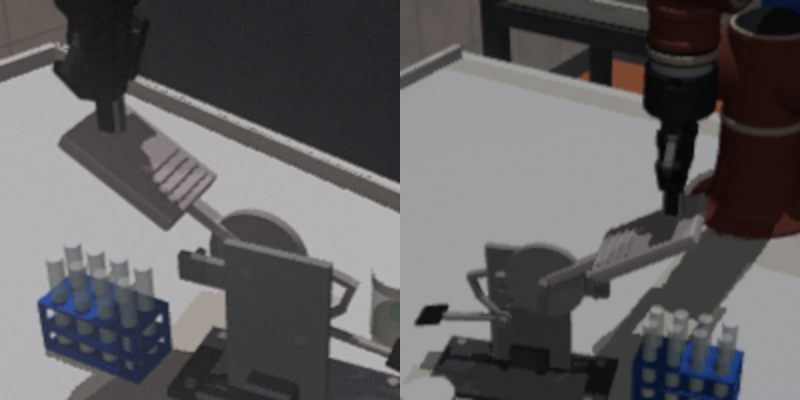

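The fingertip sits on the panel near its free end (left panel (110,130)) and the lamp is moving at about 6 N. I keep following the arc.

>>> carry_out(increments=[[[0,0,0],[-0.1,0.28,-0.5],0],[[0,0,0],[-0.1,0.28,-0.5],0],[[0,0,0],[-0.08,0.24,-0.5],0],[[0,0,0],[-0.08,0.2,-0.5],0],[[0,0,0],[-0.07,0.19,-0.5],0]])

```text
t: 11.9
tool_pos: [0.4923, 0.1325, 0.3866]
tool_rot: [-0.268, 1.535, 0.251]
contact_force: [-0.1, -3.3, 1.7]
opening: 0.0002
```

Run:
```python
from h import *
o=get_obs();t,T=tip(o); print(o['t'],t,local(t),T[:,0].round(3),o['contact_force'])
```

```text
11.9 [0.49609205 0.13130503 0.2136225 ] [0.1718 0.0045 0.2136] [ 0.022 -0.007 -1.   ] [-0.07508769 -3.34781113  1.71359483]
```

>>> carry_out(increments=[[[0,0,0],[-0.03,0.05,-0.5],0],[[0,0,0],[-0.03,0.05,-0.5],0],[[0,0,0],[0,0.05,-0.5],0]])

```text
t: 12.2
tool_pos: [0.4905, 0.1376, 0.354]
tool_rot: [-0.264, 1.535, 0.256]
contact_force: [-2.4, 0.6, 3.4]
opening: 0.0
```

>>> carry_out(increments=[[[0,0,0],[0,0,-0.3],0],[[0,0,0],[0,0,-0.2],0]])

```text
t: 12.4
tool_pos: [0.4904, 0.1381, 0.343]
tool_rot: [-0.263, 1.535, 0.258]
contact_force: [-9.8, 0.4, 26.0]
opening: 0.0
```

Run:
```python
from h import *
o=get_obs();t,T=tip(o); print(o['t'],t,local(t),T[:,0].round(3),o['contact_force'])
a,D=get_image("side");b,_=get_image("scene")
cv2.imwrite("pics/p5.png",np.hstack([cv2.resize(a[100:300,200:400],None,fx=2,fy=2),cv2.resize(b[50:250,250:450],None,fx=2,fy=2)]))
```

```text
12.4 [0.49386366 0.13817311 0.17001679] [0.179  0.0042 0.17  ] [ 0.02  0.   -1.  ] [-9.8068409   0.43672011 25.99929807]
```

View pics/p5.png

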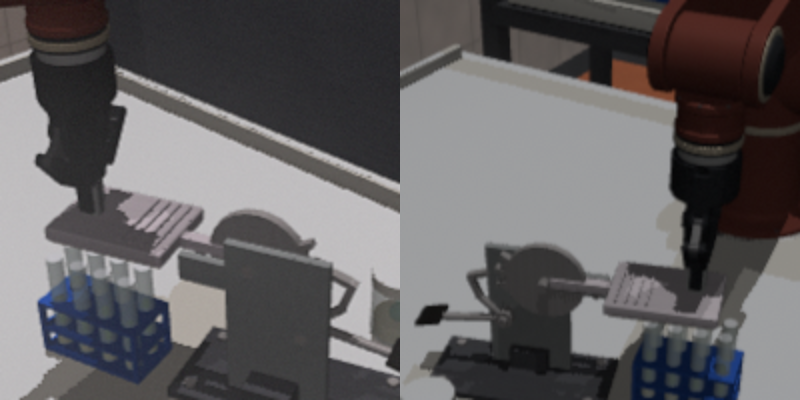

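The tip is at z 0.170 and the force has jumped to 26 N, so the arm is on its stop. I back off upward.

>>> carry_out(increments=[[[0,0,0],[0,0,0.3],0],[[0,0,0],[0,0,1],0],[[0,0,0],[0,0,1],0],[[0,0,0],[0,0,1],0],[[0,0,0],[0,0,1],0],[[0,0,0],[0,0,1],0],[[0,0,0],[0,0,1],0],[[0,0,0],[0,0,0],0]])

```text
t: 13.3
tool_pos: [0.4892, 0.136, 0.4684]
tool_rot: [-0.264, 1.545, 0.253]
contact_force: [0.7, -0.3, -0.3]
opening: -0.0
```

Run:
```python
from h import *
o=get_obs();t,T=tip(o); print(o['t'],t,o['contact_force'])
ims=[]
for c in ("scene","side"):
    cal=get_calibration(c); im,D=get_image(c); ims.append(im)
    for n in ("lamp_end","pawl_pad"):
        for r in tip_of(c,n)[:1]: print(c,n,round(r['p'],2),np.round(r['centre']),world(c,r['centre'],dep(D,r['centre']),cal).round(3))
    for n in ("tube_rack","culture_jar","dropper_bottle"):
        for r in look_for(c,n)[:1]: print(c,n,round(r['p'],2),np.round(r['centre']),world(c,r['centre'],dep(D,r['centre']),cal).round(3))
    P=np.array([world(c,(u,v),D[v,u],cal) for v in range(120,260) for u in range(220,440) if D[v,u]>0])
    L=np.array([local(p) for p in P]); m=(abs(L[:,1])<.03)&(L[:,2]>.14)&(L[:,2]<.21)
    for a in (.12,.14,.16,.18,.2):
        s=L[m&(abs(L[:,0]-a)<.008)]
        if len(s): print(a,len(s),np.median(s[:,2]).round(4))
a,b=ims[1],ims[0]
cv2.imwrite("pics/p6.png",np.hstack([cv2.resize(a[150:350,200:420],None,fx=1.8,fy=1.8),cv2.resize(b[100:300,220:440],None,fx=1.8,fy=1.8)]))
```

```text
13.3 [0.49109099 0.1351253  0.29537199] [ 0.65461735 -0.3018935  -0.27744609]
scene lamp_end 0.69 [400. 196.] [0.497 0.145 0.169]
scene tube_rack 0.72 [392. 239.] [0.494 0.132 0.033]
scene culture_jar 0.89 [265. 256.] [ 0.747 -0.06   0.073]
0.12 95 0.1686
0.14 100 0.168
0.16 102 0.168
0.18 102 0.1679
0.2 107 0.1681
side lamp_end 0.96 [244. 200.] [0.505 0.159 0.17 ]
side pawl_pad 0.62 [401. 276.] [ 0.61  -0.165  0.089]
side tube_rack 0.88 [251. 258.] [0.469 0.109 0.067]
side culture_jar 0.97 [400. 250.] [ 0.701 -0.099  0.066]
side dropper_bottle 0.9 [331. 329.] [ 0.452 -0.133  0.047]
0.12 150 0.1707
0.14 129 0.1701
0.16 131 0.17
0.18 123 0.1698
0.2 119 0.1698
```

View pics/p6.png

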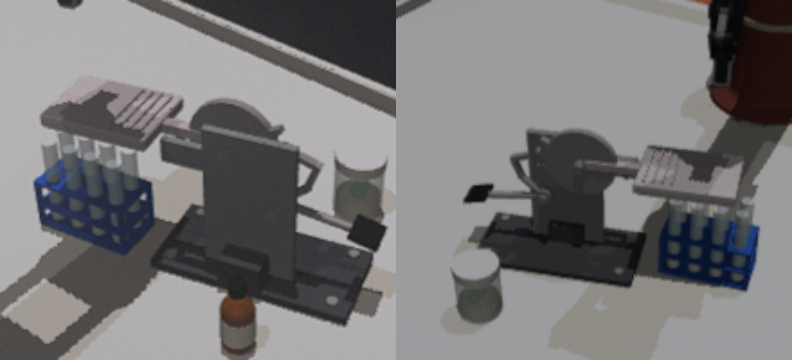

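The lamp is level, with its top flat at 0.168–0.170 m along its length. The pawl is out, and the rack, jar and bottle are where they were. The robot is 125 mm above the lamp.

```bash
python3 -c "
from station import *
print(finish_job())"
```

```text
the job is handed in; nothing more can be done
None
```

The lamp is down and level on its stop, and the job is handed in. It finished at about 14 s of the 43 s allowed.

- **Pawl:** I pressed the rubber pad from 119 mm down to about 87 mm at 2–3 N. The pictures show the hook right out of the ratchet teeth, and it stayed out after I lifted off.
- **Lamp arm:** I pushed the lamp end down along its arc with the closed fingertips. It moved at about 4–6 N. At a tip height of 0.170 m the force rose to about 28 N, which shows the arm reached its stop.
- **Last checks:** The lamp top is flat at 0.168–0.170 m along its length in both cameras, and the pad sits at about 0.089 m.
- **Other items:** The rack, jar and dropper bottle look unmoved. The networks' centre points differ by 1–3 px from the first pictures. The scene camera's depth reading for the rack also changed, because it caught a different spot between the tubes.
- **Gaps in the checks:** The scene camera did not report the bottle, and its last look did not report the pad. Both are seen by the side camera.
- **Clearance:** The gripper ended about 125 mm above the lamp, with about zero force on the tool.

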